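Put the bench back in order: bottle, beaker and check weight

ROBOT

A 6-joint arm with a two-finger parallel gripper is mounted at the origin on the work surface. World frame = base frame: x ahead of the robot, y to its left, z up, the work surface at z = 0. Lengths are in m, angles in rad, forces in N, time in s.
With the tool pointing down it reaches from about 0.35 to 0.775 m from the base axis. Payload 7.3 kg.
Tool frame: the origin (TCP) lies at the centre of the arm's flange, where the gripper is bolted on; the fingertips stand 178 mm ahead of it and the grasp point (between the pads) lies 159 mm ahead of it; z points along the fingers, y is the line along which they close (so a half turn about z gives the same grasp; the last joint's range is limited). The gripper opens to 92 mm and grips with 3 to 60 N. Pads are 19 mm wide; open, the fingers measure 130 mm over their backs; the gripper's body (75 mm by 190 mm) begins 47 mm behind the grasp point.
Start: joints at [1.181, 0.342, 1.524, -0, 1.275, -0.146], TCP at [0.127, 0.509, 0.405] pointing down, gripper open.
Joint ranges: [-2.53, 2.53], [-0.77, 2.02], [0.04, 2.7], [-1, 4.14], [0.28, 2.66], [-3.11, 3.11]. Speed limits (rad/s): [2.57, 2.57, 3.14, 3.14, 3.14, 3.14].

INTERFACE

Orientations are given as [roll, pitch, yaw] about the fixed x, y, z axes, in that order (R = Rz(yaw) Ry(pitch) Rx(roll)).
In Python, from workcell import robot gives the robot as it stands. The module is installed in compiled form; this text tells all that it offers.
- The arm moves only by the shell command python3 -m inch 'ROWS' [FORCE]. ROWS is JSON, a list of rows, each a list of 7 numbers: the opening, from 0 (shut) to 1 (fully open), then the shift along the world's x, y, z in m, then the turn, a rotation vector about the world's x, y, z in degrees. In form: [[jaw, dx, dy, dz, rx, ry, rz], ...]. A call has 1 to 8 rows; each row shifts and turns the commanded pose from where the row before left it; what a row does not reach is not made up. A row lasts 1/12 s, in which the tool goes at most 41.7 mm and 7.16 degrees, less where a joint would pass 70% of its speed; a pose out of reach is approached as far as the arm can. A call with a gripper value outside its range is refused whole. The fingers move at their own pace and stop on an object; FORCE is the grip in N (left out, the last holds). Time passes only in rows, so rows that do not move let the fingers close. It gives the time, the measured TCP pose, the force, the opening and the grip force at its end, in the units of the state.
- robot.get_obs(): the state, without advancing time (a new reading comes with each control period).
- robot.camera(name): name is "scene" or "top"; returns a dict with "color" (384x512x3 uint8, red, green, blue), "fx", "fy", "cx", "cy" (pixels), "extrinsics" (4x4, takes a point from camera to world coordinates). Camera axes: x right, y up, looking along -z (the intrinsics and any distortion apply to the point x, -y, -z); pixel columns grow to the right and rows downward; lengths in m; the calibration is good to about 2 mm. A picture is of the moment at which its call begins. There is no depth.
- robot.close_job(): hands the job in; it is judged then, once.
The state is a dict: "time_s": time; "joint_pos": joint angles; "qd": joint speeds; "joint_torque": joint torques, N m; "tcp_pos": TCP position; "tcp_rot": TCP orientation; "contact_force": force on the tool from outside, world axes, zero at the start; "wrist_torque": the same for the moment, N m; "opening": finger opening in m; "finger_force": force on a finger pad.
Only numpy, scipy, OpenCV 4.12 (cv2) and the standard library are available. Lean on these libraries where they do the work, as an engineer would, in place of code of your own. Each camera call takes 0.05 s, during which the arm holds its last target. There are 200 camera calls.

TASK

On this laboratory bench the reagent bottle, the steel beaker and the check weight each stand in another's place. Put the bottle in the white spill tray, the beaker on the magnetic stirrer's plate and the weight on the balance's pan, each upright in the middle of its place, using the free cork mat to stand one of them on in the meantime. Set everything down gently, tip nothing over, and leave the tube rack, the small vial and the carton where they are.

Things in the scene. Friction and masses are not known exactly. Their poses are not given: they have to be found in the camera images.
- bottle: Reagent bottle, loose: round white plastic body 54 mm in diameter and straight up to 82 mm, then a shoulder and a red screw cap 38 mm in diameter from 95 to 113 mm (its full height). About 0.18 to 0.35 kg. Origin: centre of its underside, z up along its axis. At the start it stands on the stirrer; it belongs in the tray.
- beaker: Open steel beaker, loose: round, empty, 60 mm in diameter, 85 mm high, with a rim flaring to 64 mm over the top 5 mm, wall 3 mm. About 0.14 to 0.24 kg, firm enough to be gripped across the outside. Origin: centre of its underside, z up along its axis. At the start it stands on the balance; it belongs on the stirrer.
- weight: Steel check weight, loose, 0.5 kg: plain cylinder 42 mm in diameter and 52 mm high with a narrow neck (16 mm) and a knob 26 mm in diameter on top, 74 mm high in all. Origin: centre of its underside, z up along its axis. At the start it stands in the tray; it belongs on the balance.
- balance: Electronic balance, fixed: low white housing 190 x 135 mm, 35 mm high, with a round steel pan 100 mm in diameter, whose top is 45 mm above the bench, and a green display strip at its front end. The pan does not move. Origin: on the bench, straight under the centre of the pan; x points from the display towards the pan, z up; the housing reaches from x = -125 to +65 mm.
- stirrer: Magnetic stirrer, fixed: grey housing 175 x 130 mm with a flat white square plate of 122 x 122 mm on it, whose top is 65 mm above the bench, and two black knobs on its front face. Origin: on the bench, straight under the centre of the plate; x points from the knobs towards the plate, z up; the housing reaches from x = -110 to +65 mm, the knobs to -124 mm.
- tray: Shallow white square spill tray, fixed: 130 x 130 mm outside, walls 4 mm thick and 14 mm high, inner floor 4 mm above the bench. Origin: on the bench under the tray's centre, axes along its sides, z up.
- mat: Round cork mat, fixed, 110 mm in diameter, 8 mm thick; empty at the start, for standing a thing on in the meantime. Origin: on the bench under its centre, z up.
- rack: Bystander, loose: aluminium tube rack with capped tubes, 70 x 200 mm, 98 mm high, beyond the work. Origin: centre of its underside, y along its length. Leave it alone.
- vial: Bystander, loose: small amber glass vial with a white cap, 28 mm in diameter, 52 mm high. Origin: centre of its underside. Leave it alone.
- carton: Bystander, loose: low white carton with a blue band, 90 x 120 mm, 55 mm high. Origin: centre of its underside. Leave it alone.
Not all that is in view belongs to the job. Leave any purple look-alike of the weight alone.

How it is judged:
On the way:
1. one of the three things stands free and at rest on the cork mat (((horizontal distance between bottle and mat below 0.03 m and z of bottle in the frame of mat between 0.003 and 0.013 m and angle between bottle's own z axis and vertical below 0.1 rad and linear speed of bottle below 0.02 m/s and angular speed of bottle below 0.2 rad/s and contact force between the fingers and bottle below 0.1 N) or (horizontal distance between beaker and mat below 0.03 m and z of beaker in the frame of mat between 0.003 and 0.013 m and angle between beaker's own z axis and vertical below 0.1 rad and linear speed of beaker below 0.02 m/s and angular speed of beaker below 0.2 rad/s and contact force between the fingers and beaker below 0.1 N) or (horizontal distance between weight and mat below 0.03 m and z of weight in the frame of mat between 0.003 and 0.013 m and angle between weight's own z axis and vertical below 0.1 rad and linear speed of weight below 0.02 m/s and angular speed of weight below 0.2 rad/s and contact force between the fingers and weight below 0.1 N))), for 0.2 s.
At the end, for the whole second after the job is handed in: The bottle stands in the tray, the beaker on the stirrer's plate and the weight on the balance's pan, each with its axis within 15 mm of the centre of its place, its underside within 5 mm of the surface it belongs on, upright within 0.1 rad, and at rest (horizontal distance between bottle and tray below 0.015 m and z of bottle in the frame of tray between -0.001 and 0.009 m and angle between each of bottle, beaker, weight's own z axis and vertical below 0.1 rad and linear speed of each of bottle, beaker, weight below 0.02 m/s and angular speed of each of bottle, beaker, weight below 0.2 rad/s and horizontal distance between beaker and stirrer below 0.015 m and z of beaker in the frame of stirrer between 0.06 and 0.07 m and horizontal distance between weight and balance below 0.015 m and z of weight in the frame of balance between 0.04 and 0.05 m); the robot touches nothing.
It fails at once if the bottle, beaker or weight is tipped over (more than 0.6 rad) (angle between any of bottle, beaker, weight's own z axis and vertical above 0.6 rad).
It fails at once if the bottle, beaker or weight is dropped (moves faster than 0.6 m/s while the fingers do not hold it: a fall of about 20 mm) ((linear speed of bottle above 0.6 m/s and contact force between the fingers and bottle below 0.1 N) or (linear speed of beaker above 0.6 m/s and contact force between the fingers and beaker below 0.1 N) or (linear speed of weight above 0.6 m/s and contact force between the fingers and weight below 0.1 N)).
It fails at once if the rack, vial or carton is moved more than 20 mm (distance of any of rack, vial, carton from where it was at the start of the episode above 0.02 m).
It also fails if it takes over 112 s, if anything falls off the work surface, if the arm or the gripper's body presses on something with over 40 N, if the wrist force passes 120 N, or if a joint passes its speed limit or range.

## Working session

There is one attempt and no reset: what is moved stays moved. The work goes in short steps, Python scripts to look and compute and a shell command to move; the robot and the scene stay as the last step left them, time stands still between calls to the robot, and variables do not carry over. Pictures are saved under pics/ and viewed, at most 14 in all, crops included, and the job is handed in when it is done.

```bash
mkdir -p pics
python3 - <<'E'
from workcell import robot
import cv2,json
o=robot.get_obs();print({k:o[k] for k in("time_s","tcp_pos","tcp_rot","opening")})
import numpy as np
for n in("top","scene"):
    c=robot.camera(n);cv2.imwrite(f"pics/{n}0.png",c["color"][:,:,::-1])
    print(n,c["fx"],c["fy"],c["cx"],c["cy"],np.round(c["extrinsics"],4).tolist(),c.keys())
E
```

```text
{'time_s': 0.0, 'tcp_pos': array([0.12662921, 0.50935013, 0.40404403]), 'tcp_rot': array([-3.14007288e+00, -2.23042006e-04,  2.89786221e+00]), 'opening': 0.09173389983629446}
top 451.8075494101796 451.8075494101796 260.2773636121665 189.6415622328021 [[-0.0234, 0.9835, -0.1792, 0.3971], [-0.9997, -0.0226, 0.0062, 0.0011], [0.0021, 0.1793, 0.9838, 1.2315], [0.0, 0.0, 0.0, 1.0]] dict_keys(['color', 'fx', 'fy', 'cx', 'cy', 'extrinsics'])
scene 366.67975793267425 366.67975793267425 258.6661549688548 195.63077824573318 [[-0.912, -0.2309, 0.3389, 0.8793], [0.4099, -0.5389, 0.7359, 0.5821], [0.0127, 0.8101, 0.5862, 0.5528], [0.0, 0.0, 0.0, 1.0]] dict_keys(['color', 'fx', 'fy', 'cx', 'cy', 'extrinsics'])
```

View pics/top0.png

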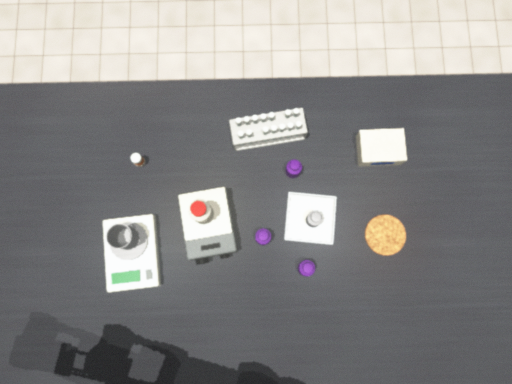

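View pics/scene0.png

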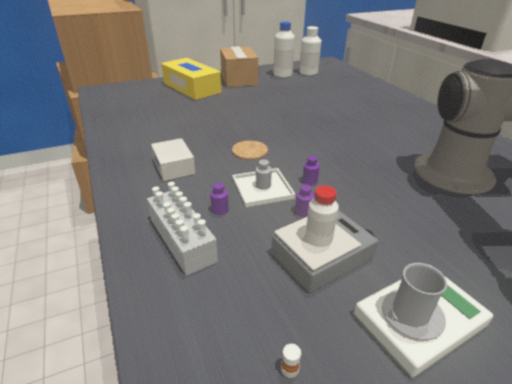

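The top view shows a grey/steel knob at (315,218) in the tray and purple look-alikes at (293,168), (263,236) and (307,268). The steel one in the white tray fits the description. The bottle is at (200,210), the beaker at (122,237) and the mat at (386,235). I'll check this in an enlarged crop.

```bash
cat > h.py <<'E'
import numpy as np,cv2
from workcell import robot
class Cam:
    def __init__(s,n):
        c=robot.camera(n);s.im=np.ascontiguousarray(c["color"][:,:,::-1]);s.f=c["fx"];s.c=np.array([c["cx"],c["cy"]]);s.E=np.array(c["extrinsics"])
    def ray(s,uv):
        d=(np.asarray(uv,float)-s.c)/s.f
        return s.E[:3,:3]@np.array([d[0],-d[1],-1])
    def at(s,uv,z):
        r=s.ray(uv);t=s.E[:3,3];return t+r*(z-t[2])/r[2]
    def proj(s,P):
        p=(np.atleast_2d(P)-s.E[:3,3])@s.E[:3,:3]
        return s.c+s.f*np.c_[p[:,0],-p[:,1]]/-p[:,2:]
def circ(x,y,z,r,n=48):
    a=np.linspace(0,2*np.pi,n);return np.c_[x+r*np.cos(a),y+r*np.sin(a),0*a+z]
def blob(im,lo,hi,box):
    h=cv2.cvtColor(im,cv2.COLOR_BGR2HSV);m=cv2.inRange(h,lo,hi);k=np.zeros_like(m);x0,y0,x1,y1=box;k[y0:y1,x0:x1]=m[y0:y1,x0:x1]
    n,l,st,ce=cv2.connectedComponentsWithStats(k);i=1+np.argmax(st[1:,4]);return (l==i).astype(np.uint8),ce[i],st[i]
E
python3 - <<'E'
from h import *
c=Cam("top");cv2.imwrite("pics/crop.png",cv2.resize(c.im[140:300,95:415],None,fx=2.5,fy=2.5,interpolation=cv2.INTER_CUBIC))
m,ce,st=blob(c.im,(5,120,120),(25,255,255),(350,200,420,270));print("mat",ce,c.at(ce,.008),st)
h=cv2.cvtColor(c.im,cv2.COLOR_BGR2HSV)
m,ce,st=blob(cv2.cvtColor(c.im,cv2.COLOR_BGR2RGB),(110,120,100),(130,255,255),(180,190,220,225));print("cap",ce,c.at(ce,.113),st)
m,ce,st=blob(c.im,(45,100,50),(90,255,255),(100,260,160,290));print("disp",ce,c.at(ce,.035),st)
# tray/balance bright regions min-area rect
for nm,box,z in(("tray",(280,188,342,248),.014),("bal",(98,208,165,297),.035),("plate",(174,184,236,238),.065)):
    m,ce,st=blob(c.im,(0,0,150),(180,70,255),box)
    q=cv2.convexHull(cv2.findContours(m,0,1)[0][0] if 0 else np.argwhere(m)[:,::-1].astype(np.int32))
    r=cv2.minAreaRect(q);b=cv2.boxPoints(r);w=np.array([c.at(p,z) for p in b])
    print(nm,st,b.round(1).tolist(),w.round(4)[:,:2].tolist(),"centre",w.mean(0).round(4),np.linalg.norm(w-np.roll(w,1,0),axis=1).round(3))
E
```

```text
mat [394.33333333 240.83333333] [ 0.47130024 -0.36503901  0.008     ] [391 237   8   8  30]
cap [198.03296703 208.1043956 ] [0.5575988  0.15049616 0.113     ] [191 201  15  15 182]Traceback (most recent call last):
  File "<stdin>", line 6, in <module>
  File "h.py", line 18, in blob
    n,l,st,ce=cv2.connectedComponentsWithStats(k);i=1+np.argmax(st[1:,4]);return (l==i).astype(np.uint8),ce[i],st[i]
                                                      ~~~~~~~~~^^^^^^^^^^
    return _wrapfunc(a, 'argmax', axis=axis, out=out, **kwds)
    return bound(*args, **kwds)
ValueError: attempt to get argmax of an empty sequence
```

View pics/crop.png

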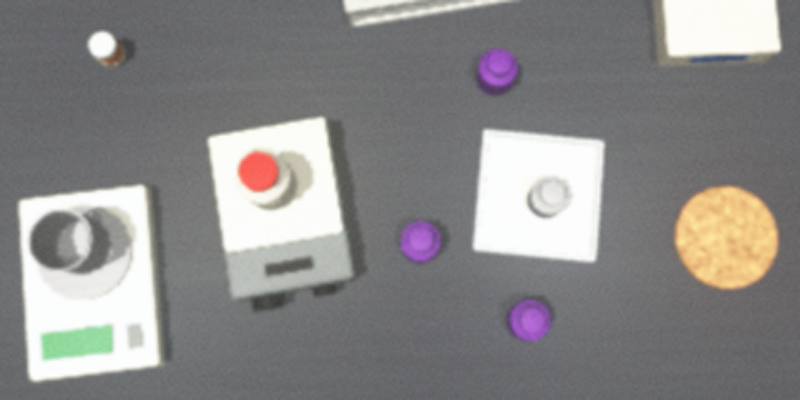

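The crop confirms the steel weight at crop (550,195), full-image (315,218), and the other three candidates are purple. Next I fit positions from the visible outlines and check them by overlay.

```bash
cat >> h.py <<'E'
def full(p): return (np.array(p,float)+.5)/2.5-.5+(95,140)
def show(c,curves,fn,x0=95,y0=140,w=320,h=160,s=2.5):
    v=cv2.resize(c.im[y0:y0+h,x0:x0+w],None,fx=s,fy=s,interpolation=cv2.INTER_CUBIC)
    for P in curves:
        q=(c.proj(P)-(x0,y0)+.5)*s-.5
        cv2.polylines(v,[np.round(q*8).astype(np.int32)],False,(0,0,255),1,cv2.LINE_AA,3)
    cv2.imwrite(fn,v)
def rect(x,y,a,x0,x1,y0,y1,z):
    p=np.array([[x0,y0],[x1,y0],[x1,y1],[x0,y1],[x0,y0]]);R=np.array([[np.cos(a),-np.sin(a)],[np.sin(a),np.cos(a)]])
    return np.c_[p@R.T+(x,y),np.full(5,z)]
def fitrect(c,pts,x0,x1,y0,y1,z): # pts: crop corners in order front-right.. matched to rect order
    w=np.array([c.at(full(p),z)[:2] for p in pts]);m=np.array([[x0,y0],[x1,y0],[x1,y1],[x0,y1]])
    H=(m-m.mean(0)).T@(w-w.mean(0));a=np.arctan2(H[0,1]-H[1,0],H[0,0]+H[1,1])
    R=np.array([[np.cos(a),-np.sin(a)],[np.sin(a),np.cos(a)]]);t=w.mean(0)-R@m.mean(0)
    return t[0],t[1],a,np.abs(m@R.T+t-w).max()
E
python3 - <<'E'
from h import *
c=Cam("top");cur=[]
# order: (x0,y0)=bottom right, (x1,y0)=top right, (x1,y1)=top left, (x0,y1)=bottom left
for n,pts,d in(("tray",[(596,262),(604,141),(483,130),(473,250)],(-.065,.065,-.065,.065,.014)),
 ("balance",[(161,365),(147,185),(19,200),(31,381)],(-.125,.065,-.0675,.0675,.035)),
 ("plate",[(345,234),(325,118),(208,137),(222,252)],(-.061,.061,-.061,.061,.065))):
    r=fitrect(c,pts,*d);print(n,np.round(r,4));cur.append(rect(*r[:3],*d))
    if n=="balance":cur.append(circ(r[0],r[1],.045,.05))
for n,p,z,rr,ex in(("mat",(726.5,238),.008,.055,()),("bottle",(259,171),.113,.019,((0,.027),)),("beaker",(61,240),.085,.032,((0,.03),)),("weight",(552,193),.078,.013,((.056,.021),(.004,.021)))):
    off={"beaker":.045,"bottle":.065}.get(n,0)
    P=c.at(full(p),z+off);print(n,P.round(4));cur.append(circ(P[0],P[1],z+off,rr))
    for zz,r2 in ex:cur.append(circ(P[0],P[1],zz+off,r2))
show(c,cur,"pics/ov.png")
E
```

```text
tray [ 0.5384 -0.1403 -0.1175  0.0015]
balance [0.4857 0.3408 0.0987 0.0008]
plate [0.5497 0.1396 0.1373 0.0033]
mat [ 0.4878 -0.3418  0.008 ]
bottle [0.5483 0.1412 0.178 ]
beaker [0.4919 0.3399 0.13  ]
weight [ 0.5329 -0.1463  0.078 ]
```

View pics/ov.png

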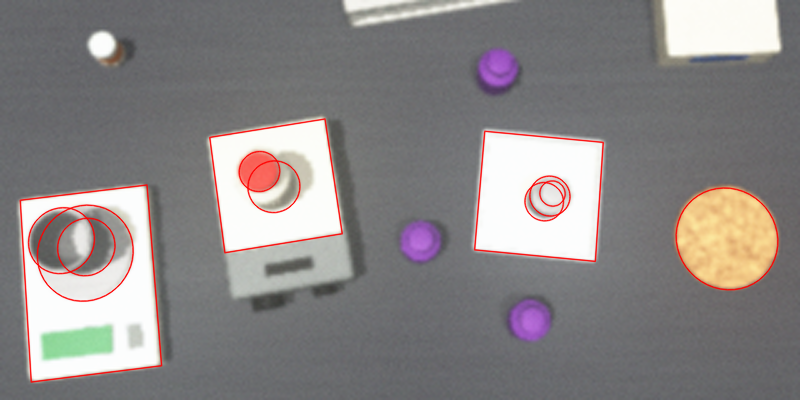

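The overlay fits to 1–2 mm. Targets are tray (.538,-.140), balance pan (.486,.341), plate (.550,.140) and mat (.488,-.342). The weight goes to the mat first.

```bash
python3 -m inch '[[1,0.03,-0.02,0,0,0,0],[1,0.03,-0.02,0,0,0,0],[1,0.03,-0.02,0,0,0,0],[1,0.03,-0.02,0,0,0,0],[1,0.03,-0.02,0,0,0,0],[1,0.03,-0.02,0,0,0,0],[1,0.03,-0.02,0,0,0,0],[1,0.03,-0.02,0,0,0,0]]' 20
python3 -m inch '[[1,0.02,-0.03,0,0,0,0],[1,0.02,-0.03,0,0,0,0],[1,0.02,-0.03,0,0,0,0],[1,0.02,-0.03,0,0,0,0],[1,0.02,-0.03,0,0,0,0],[1,0.02,-0.03,0,0,0,0],[1,0.02,-0.03,0,0,0,0],[1,0.02,-0.03,0,0,0,0]]'
python3 -m inch '[[1,0,-0.03,0,0,0,0],[1,0,-0.03,0,0,0,0],[1,0,-0.03,0,0,0,0],[1,0,-0.03,0,0,0,0],[1,0,-0.03,0,0,0,0],[1,0,-0.03,0,0,0,0],[1,0,-0.03,0,0,0,0],[1,0,-0.03,0,0,0,0]]'
```

```text
time_s: 0.87
tcp_pos: [0.3679, 0.3482, 0.4047]
tcp_rot: [3.142, -0.0, 2.898]
contact_force: [0.3, -0.2, 0.6]
opening: 0.0918
finger_force: 0.0
time_s: 1.53
tcp_pos: [0.5274, 0.1078, 0.4046]
tcp_rot: [3.142, -0.0, 2.898]
contact_force: [0.4, 0.2, 0.7]
opening: 0.092
finger_force: 0.0
time_s: 2.2
tcp_pos: [0.5265, -0.132, 0.4046]
tcp_rot: [3.141, -0.0, 2.898]
contact_force: [0.2, -0.3, 0.1]
opening: 0.0913
finger_force: 0.0
```

```bash
python3 -m inch '[[1,0.006,-0.014,-0.03,0,0,0],[1,0,0,-0.035,0,0,0],[1,0,0,-0.035,0,0,0],[1,0,0,-0.035,0,0,0],[1,0,0,-0.03,0,0,0],[1,0,0,-0.025,0,0,0],[1,0,0,-0.015,0,0,0],[1,0,0,0,0,0,0]]'
python3 -m inch '[[0.3,0,0,0,0,0,0],[0.3,0,0,0,0,0,0],[0.3,0,0,0,0,0,0],[0.3,0,0,0,0,0,0],[0.3,0,0,0,0,0,0],[0.3,0,0,0,0,0,0],[0.3,0,0,0,0,0,0],[0.3,0,0,0,0,0,0]]' 25
```

```text
time_s: 2.87
tcp_pos: [0.5315, -0.1441, 0.1962]
tcp_rot: [3.14, -0.007, 2.898]
contact_force: [-0.4, -0.1, 0.1]
opening: 0.0922
finger_force: 0.0
time_s: 3.53
tcp_pos: [0.5328, -0.1448, 0.2001]
tcp_rot: [-3.141, 0.001, 2.898]
contact_force: [-0.2, -4.2, 2.4]
opening: 0.0429
finger_force: 1.8
```

```bash
python3 -m inch '[[0,0,0,0,0,0,0],[0,0,0,0,0,0,0],[0,0,0,0,0,0,0],[0,0,0,0,0,0,0],[0,0,0,0,0,0,0],[0,0,0,0,0,0,0]]' 30
python3 -m inch '[[0,0,0,0.002,0,0,0],[0,0,0,0.005,0,0,0],[0,0,0,0.01,0,0,0],[0,0,0,0.015,0,0,0],[0,0,0,0.02,0,0,0],[0,0,0,0.015,0,0,0],[0,0,0,0.008,0,0,0],[0,0,0,0,0,0,0]]'
```

```text
time_s: 4.03
tcp_pos: [0.5328, -0.1449, 0.2001]
tcp_rot: [-3.141, 0.001, 2.898]
contact_force: [-1.0, -5.8, 5.2]
opening: 0.0411
finger_force: 30.0
time_s: 4.7
tcp_pos: [0.5331, -0.1443, 0.2767]
tcp_rot: [-3.141, 0.003, 2.898]
contact_force: [0.9, 0.0, -5.1]
opening: 0.0415
finger_force: 30.0
```

```bash
python3 -m inch '[[0,-0.003,-0.012,0,0,0,0],[0,-0.006,-0.026,0,0,0,0],[0,-0.007,-0.032,0,0,0,0],[0,-0.008,-0.036,0,0,0,0],[0,-0.008,-0.036,0,0,0,0],[0,-0.007,-0.03,0,0,0,0],[0,-0.005,-0.018,0,0,0,0],[0,-0.001,-0.008,0,0,0,0]]'
python3 -m inch '[[0,0,0,-0.008,0,0,0],[0,0,0,-0.015,0,0,0],[0,0,0,-0.016,0,0,0],[0,0,0,-0.012,0,0,0],[0,0,0,-0.008,0,0,0],[0,0,0,-0.005,0,0,0],[0,0,0,-0.003,0,0,0],[0,0,0,0,0,0,0]]'
```

```text
time_s: 5.37
tcp_pos: [0.4859, -0.3458, 0.2731]
tcp_rot: [3.141, -0.002, 2.895]
contact_force: [-0.3, 0.1, -3.6]
opening: 0.041
finger_force: 30.0
time_s: 6.03
tcp_pos: [0.4878, -0.342, 0.2072]
tcp_rot: [3.141, -0.001, 2.898]
contact_force: [0.2, 0.0, -4.4]
opening: 0.0414
finger_force: 30.0
```

```bash
python3 -m inch '[[0,0,0,-0.001,0,0,0],[0,0,0,-0.001,0,0,0],[0,0,0,-0.001,0,0,0],[0,0,0,0,0,0,0],[0,0,0,0,0,0,0]]'
```

```text
time_s: 6.45
tcp_pos: [0.4877, -0.3426, 0.205]
tcp_rot: [-3.141, 0.0, 2.898]
contact_force: [0.5, -0.3, -5.5]
opening: 0.0412
finger_force: 30.0
```

```bash
python3 -m inch '[[0,0,0,-0.001,0,0,0],[0,0,0,-0.001,0,0,0],[0,0,0,0,0,0,0],[0,0,0,0,0,0,0]]'
```

```text
time_s: 6.78
tcp_pos: [0.4878, -0.3426, 0.2041]
tcp_rot: [-3.141, 0.001, 2.898]
contact_force: [-2.8, 1.6, 5.2]
opening: 0.0416
finger_force: 30.0
```

```bash
python3 -m inch '[[0.6,0,0,0,0,0,0],[0.6,0,0,0,0,0,0],[0.6,0,0,0,0,0,0],[0.9,0,0,0,0,0,0],[0.9,0,0,0,0,0,0],[0.9,0,0,0,0,0,0],[0.9,0,0,0,0,0,0],[0.9,0,0,0,0,0,0]]'
python3 -m inch '[[1,0,0,0.01,0,0,0],[1,0,0,0.02,0,0,0],[1,0,0,0.03,0,0,0],[1,0,0,0.035,0,0,0],[1,0,0,0.04,0,0,0],[1,0,0,0.04,0,0,0],[1,0,0,0.03,0,0,0],[1,0,0,0.01,0,0,0]]'
python3 - <<'E'
from h import *
c=Cam("scene");cv2.imwrite("pics/s1.png",c.im)
E
```

```text
time_s: 7.45
tcp_pos: [0.4877, -0.3425, 0.2027]
tcp_rot: [3.141, -0.0, 2.898]
contact_force: [-0.3, -0.3, -0.1]
opening: 0.0811
finger_force: 0.0
time_s: 8.12
tcp_pos: [0.4878, -0.3425, 0.4245]
tcp_rot: [-3.137, 0.009, 2.898]
contact_force: [0.8, -0.3, 0.1]
opening: 0.0916
finger_force: 0.0
```

View pics/s1.png

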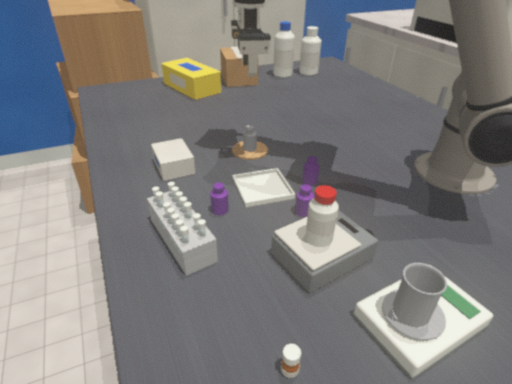

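The weight stands upright on the mat (249,142) and the tray is empty. Next is the bottle.

```bash
python3 -m inch '[[1,0.004,0.02,0,0,0,0],[1,0.004,0.03,0,0,0,0],[1,0.004,0.038,0,0,0,0],[1,0.004,0.038,0,0,0,0],[1,0.004,0.038,0,0,0,0],[1,0.004,0.038,0,0,0,0],[1,0.004,0.038,0,0,0,0],[1,0.004,0.038,0,0,0,0]]'
python3 -m inch '[[1,0.004,0.038,0,0,0,0],[1,0.004,0.038,0,0,0,0],[1,0.004,0.038,0,0,0,0],[1,0.004,0.035,0,0,0,0],[1,0.004,0.03,0,0,0,0],[1,0.004,0.018,0,0,0,0],[1,0.0045,0.009,0,0,0,0],[1,0,0,0,0,0,0]]'
```

```text
time_s: 8.83
tcp_pos: [0.5192, -0.0627, 0.4165]
tcp_rot: [3.141, -0.002, 2.897]
contact_force: [1.1, -0.4, -0.0]
opening: 0.0917
finger_force: 0.0
time_s: 9.5
tcp_pos: [0.5484, 0.1429, 0.4165]
tcp_rot: [-3.141, -0.002, 2.9]
contact_force: [-0.5, -0.2, 0.1]
opening: 0.0917
finger_force: 0.0
```

Down by .1225 to TCP z = .294.

```bash
python3 -m inch '[[1,0,-0.0005,-0.015,0,0,0],[1,0,0,-0.025,0,0,0],[1,0,0,-0.027,0,0,0],[1,0,0,-0.024,0,0,0],[1,0,0,-0.018,0,0,0],[1,0,0,-0.01,0,0,0],[1,0,0,-0.0035,0,0,0],[1,0,0,0,0,0,0]]'
python3 -m inch '[[0.62,0,0,0,0,0,0],[0.62,0,0,0,0,0,0],[0.62,0,0,0,0,0,0],[0.5,0,0,0,0,0,0],[0.5,0,0,0,0,0,0],[0.5,0,0,0,0,0,0],[0.5,0,0,0,0,0,0],[0.5,0,0,0,0,0,0]]' 10
```

```text
time_s: 10.17
tcp_pos: [0.5482, 0.1401, 0.2947]
tcp_rot: [-3.141, -0.001, 2.897]
contact_force: [0.3, -0.1, 0.2]
opening: 0.0921
finger_force: 0.0
time_s: 10.83
tcp_pos: [0.5483, 0.1412, 0.2956]
tcp_rot: [3.141, 0.001, 2.898]
contact_force: [0.3, 2.1, 2.1]
opening: 0.0537
finger_force: 10.0
```

```bash
python3 -m inch '[[0,0,0,0,0,0,0],[0,0,0,0,0,0,0],[0,0,0,0.002,0,0,0],[0,0,0,0.006,0,0,0],[0,0,0,0.012,0,0,0],[0,0,0,0.015,0,0,0],[0,0,0,0.015,0,0,0],[0,0,0,0.005,0,0,0]]' 22
python3 -m inch '[[0,-0.001,-0.013,0,0,0,0],[0,-0.001,-0.03,0,0,0,0],[0,-0.002,-0.038,0,0,0,0],[0,-0.002,-0.04,0,0,0,0],[0,-0.002,-0.04,0,0,0,0],[0,-0.001,-0.04,0,0,0,0],[0,-0.001,-0.036,0,0,0,0],[0,0,-0.026,0,0,0,0]]'
```

```text
time_s: 11.5
tcp_pos: [0.5484, 0.1408, 0.3522]
tcp_rot: [3.141, 0.002, 2.898]
contact_force: [0.1, -0.3, -2.3]
opening: 0.054
finger_force: 22.0
time_s: 12.17
tcp_pos: [0.537, -0.1257, 0.3491]
tcp_rot: [-3.141, -0.002, 2.896]
contact_force: [0.4, -0.4, -3.4]
opening: 0.0534
finger_force: 22.0
```

```bash
python3 -m inch '[[0,0,-0.013,0,0,0,0],[0,0,-0.005,-0.012,0,0,0],[0,0,0,-0.022,0,0,0],[0,0,0,-0.026,0,0,0],[0,0,0,-0.024,0,0,0],[0,0,0,-0.016,0,0,0],[0,0,0,-0.008,0,0,0],[0,0,0,-0.003,0,0,0]]'
python3 -m inch '[[0,0,0,0,0,0,0],[0,0,0,0,0,0,0]]'
```

```text
time_s: 12.83
tcp_pos: [0.5376, -0.1397, 0.2374]
tcp_rot: [3.141, -0.004, 2.898]
contact_force: [0.8, 0.4, -2.9]
opening: 0.0533
finger_force: 22.0
time_s: 13.0
tcp_pos: [0.5385, -0.1401, 0.24]
tcp_rot: [-3.141, 0.001, 2.898]
contact_force: [0.2, 0.4, -2.8]
opening: 0.0537
finger_force: 22.0
```

```bash
python3 -m inch '[[0,0,0,-0.0015,0,0,0],[0,0,0,-0.0015,0,0,0],[0,0,0,-0.001,0,0,0],[0,0,0,-0.0005,0,0,0],[0,0,0,0,0,0,0],[0,0,0,0,0,0,0]]'
python3 -m inch '[[0,0,0,-0.001,0,0,0],[0,0,0,0,0,0,0],[0,0,0,0,0,0,0]]'
```

```text
time_s: 13.5
tcp_pos: [0.5382, -0.14, 0.2348]
tcp_rot: [3.142, 0.0, 2.898]
contact_force: [0.2, 0.1, -3.0]
opening: 0.0535
finger_force: 22.0
time_s: 13.75
tcp_pos: [0.5384, -0.14, 0.2346]
tcp_rot: [-3.142, 0.001, 2.898]
contact_force: [-1.7, 0.9, 5.8]
opening: 0.0535
finger_force: 22.0
```

```bash
python3 -m inch '[[0.7,0,0,0,0,0,0],[0.7,0,0,0,0,0,0],[0.7,0,0,0,0,0,0],[1,0,0,0,0,0,0],[1,0,0,0,0,0,0],[1,0,0,0,0,0,0],[1,0,0,0,0,0,0],[1,0,0,0,0,0,0]]'
python3 -m inch '[[1,0,0,0.01,0,0,0],[1,0,0,0.02,0,0,0],[1,0,0,0.025,0,0,0],[1,0,0,0.03,0,0,0],[1,0,0,0.03,0,0,0],[1,0,0,0.025,0,0,0],[1,0,0,0.02,0,0,0],[1,0,0,0.005,0,0,0]]'
python3 -m inch '[[1,-0.002,0.02,0,0,0,0],[1,-0.003,0.03,0,0,0,0],[1,-0.003,0.038,0,0,0,0],[1,-0.004,0.038,0,0,0,0],[1,-0.004,0.038,0,0,0,0],[1,-0.004,0.038,0,0,0,0],[1,-0.004,0.038,0,0,0,0],[1,-0.004,0.038,0,0,0,0]]'
python3 -m inch '[[1,-0.004,0.035,0,0,0,0],[1,-0.004,0.035,0,0,0,0],[1,-0.004,0.035,0,0,0,0],[1,-0.004,0.035,0,0,0,0],[1,-0.002,0.03,0,0,0,0],[1,0,0.018,0,0,0,0],[1,0,0.009,0,0,0,0],[1,0,0,0,0,0,0]]'
```

```text
time_s: 14.42
tcp_pos: [0.5382, -0.14, 0.2337]
tcp_rot: [3.142, -0.0, 2.898]
contact_force: [0.1, -0.4, 0.2]
opening: 0.0904
finger_force: 0.0
time_s: 15.08
tcp_pos: [0.5384, -0.1401, 0.4034]
tcp_rot: [-3.141, 0.007, 2.898]
contact_force: [0.2, -0.2, 0.4]
opening: 0.0917
finger_force: 0.0
time_s: 15.75
tcp_pos: [0.5094, 0.1397, 0.3982]
tcp_rot: [-3.141, -0.001, 2.898]
contact_force: [0.9, 0.3, -0.3]
opening: 0.0919
finger_force: 0.0
time_s: 16.42
tcp_pos: [0.4918, 0.3364, 0.3978]
tcp_rot: [-3.141, -0.001, 2.9]
contact_force: [-0.5, -0.4, -0.1]
opening: 0.0919
finger_force: 0.0
```

Run:
```python
from h import *
print(robot.get_obs()["tcp_pos"])
c=Cam("top")
P=(.5382,-.1401)
show(c,[circ(*P,.117,.019),circ(*P,.004,.027),rect(.5384,-.1403,-.1175,-.065,.065,-.065,.065,.014),circ(.4919,.3399,.13,.032),circ(.488,-.342,.082,.013)],"pics/t2.png")
```

```text
[0.49177278 0.33639052 0.39781683]
```

View pics/t2.png

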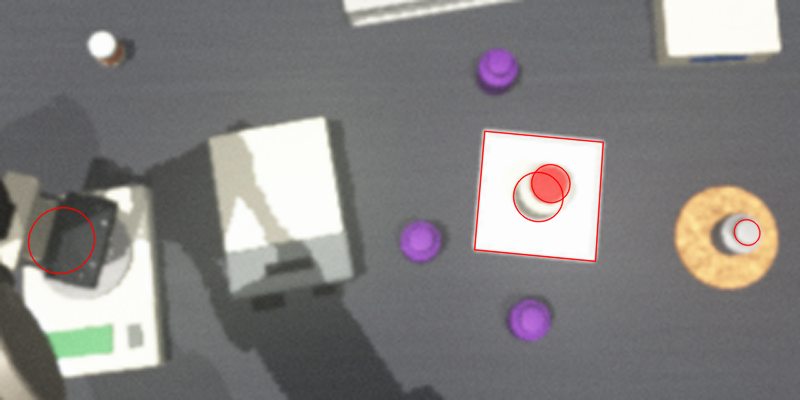

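The bottle stands upright in the middle of the tray (crop 540,195) and the weight matches its predicted outline on the mat (747,232). Now the beaker.

```bash
python3 -m inch '[[1,0,0.004,-0.015,0,0,0],[1,0,0,-0.025,0,0,0],[1,0,0,-0.03,0,0,0],[1,0,0,-0.03,0,0,0],[1,0,0,-0.022,0,0,0],[1,0,0,-0.013,0,0,0],[1,0,0,-0.007,0,0,0],[1,0,0,0,0,0,0]]'
python3 -m inch '[[0.69,0,0,0,0,0,0],[0.69,0,0,0,0,0,0],[0.69,0,0,0,0,0,0],[0.5,0,0,0,0,0,0],[0.5,0,0,0,0,0,0],[0.5,0,0,0,0,0,0],[0.5,0,0,0,0,0,0],[0.5,0,0,0,0,0,0]]' 8
```

```text
time_s: 17.13
tcp_pos: [0.4923, 0.3374, 0.2553]
tcp_rot: [-3.139, -0.002, 2.896]
contact_force: [0.2, 0.4, -0.2]
opening: 0.0919
finger_force: 0.0
time_s: 17.8
tcp_pos: [0.4924, 0.3393, 0.2574]
tcp_rot: [3.14, 0.001, 2.898]
contact_force: [0.4, 1.2, 3.2]
opening: 0.0589
finger_force: 7.9
```

```bash
python3 -m inch '[[0,0,0,0,0,0,0],[0,0,0,0,0,0,0],[0,0,0,0.002,0,0,0],[0,0,0,0.007,0,0,0],[0,0,0,0.013,0,0,0],[0,0,0,0.016,0,0,0],[0,0,0,0.016,0,0,0],[0,0,0,0.006,0,0,0]]' 20
python3 -m inch '[[0,0.003,-0.01,0,0,0,0],[0,0.007,-0.024,0,0,0,0],[0,0.01,-0.034,0,0,0,0],[0,0.011,-0.036,0,0,0,0],[0,0.011,-0.036,0,0,0,0],[0,0.009,-0.032,0,0,0,0],[0,0.005,-0.019,0,0,0,0],[0,0.0015,-0.008,0,0,0,0]]'
python3 -m inch '[[0,0,0,0,0,0,0],[0,0,0,0,0,0,0],[0,0,0,0,0,0,0]]'
```

```text
time_s: 18.47
tcp_pos: [0.4924, 0.339, 0.3187]
tcp_rot: [3.14, 0.002, 2.898]
contact_force: [-0.3, 0.5, -2.0]
opening: 0.0586
finger_force: 20.1
time_s: 19.13
tcp_pos: [0.5501, 0.1362, 0.3155]
tcp_rot: [-3.14, -0.002, 2.894]
contact_force: [0.2, 1.3, -2.1]
opening: 0.0589
finger_force: 20.1
time_s: 19.38
tcp_pos: [0.5493, 0.1409, 0.3163]
tcp_rot: [3.141, -0.001, 2.899]
contact_force: [-0.4, 1.0, -0.7]
opening: 0.0586
finger_force: 20.1
```

Down by about .036, then slowly to contact.

```bash
python3 -m inch '[[0,0,0,-0.006,0,0,0],[0,0,0,-0.01,0,0,0],[0,0,0,-0.01,0,0,0],[0,0,0,-0.006,0,0,0],[0,0,0,-0.003,0,0,0],[0,0,0,-0.001,0,0,0],[0,0,0,0,0,0,0],[0,0,0,0,0,0,0]]'
python3 -m inch '[[0,0,0,-0.001,0,0,0],[0,0,0,-0.001,0,0,0],[0,0,0,0,0,0,0],[0,0,0,0,0,0,0]]'
```

```text
time_s: 20.05
tcp_pos: [0.5499, 0.14, 0.2809]
tcp_rot: [3.141, 0.0, 2.898]
contact_force: [0.3, 0.5, -0.8]
opening: 0.0589
finger_force: 20.1
time_s: 20.38
tcp_pos: [0.5497, 0.1399, 0.2788]
tcp_rot: [3.141, 0.0, 2.898]
contact_force: [0.3, 0.9, -1.8]
opening: 0.0586
finger_force: 20.1
```

```bash
python3 -m inch '[[0,0,0,-0.001,0,0,0],[0,0,0,-0.0005,0,0,0],[0,0,0,0,0,0,0],[0,0,0,0,0,0,0]]'
python3 -m inch '[[0,0,0,-0.0005,0,0,0],[0,0,0,0,0,0,0],[0,0,0,0,0,0,0]]'
```

```text
time_s: 20.72
tcp_pos: [0.5498, 0.14, 0.2774]
tcp_rot: [3.141, 0.0, 2.898]
contact_force: [0.9, 0.5, 0.7]
opening: 0.059
finger_force: 20.1
time_s: 20.97
tcp_pos: [0.5498, 0.14, 0.2774]
tcp_rot: [3.141, 0.001, 2.898]
contact_force: [-1.5, -0.1, 5.1]
opening: 0.0585
finger_force: 20.1
```

```bash
python3 -m inch '[[0.75,0,0,0,0,0,0],[0.75,0,0,0,0,0,0],[0.75,0,0,0,0,0,0],[1,0,0,0,0,0,0],[1,0,0,0,0,0,0],[1,0,0,0,0,0,0],[1,0,0,0,0,0,0],[1,0,0,0,0,0,0]]'
python3 -m inch '[[1,0,0,0.01,0,0,0],[1,0,0,0.02,0,0,0],[1,0,0,0.025,0,0,0],[1,0,0,0.025,0,0,0],[1,0,0,0.025,0,0,0],[1,0,0,0.02,0,0,0],[1,0,0,0.01,0,0,0],[1,0,0,0.005,0,0,0]]'
python3 -m inch '[[1,-0.004,-0.02,0,0,0,0],[1,-0.004,-0.03,0,0,0,0],[1,-0.004,-0.038,0,0,0,0],[1,-0.004,-0.038,0,0,0,0],[1,-0.004,-0.038,0,0,0,0],[1,-0.004,-0.038,0,0,0,0],[1,-0.004,-0.038,0,0,0,0],[1,-0.004,-0.038,0,0,0,0]]'
python3 -m inch '[[1,-0.004,-0.038,0,0,0,0],[1,-0.004,-0.038,0,0,0,0],[1,-0.005,-0.038,0,0,0,0],[1,-0.005,-0.035,0,0,0,0],[1,-0.005,-0.03,0,0,0,0],[1,-0.005,-0.017,0,0,0,0],[1,-0.002,-0.0085,0,0,0,0],[1,0,0,0,0,0,0]]'
python3 - <<'E'
from h import *
print(robot.get_obs()["tcp_pos"])
c=Cam("top")
P=(.5498,.14)
show(c,[circ(*P,.15,.032),circ(*P,.065,.03),rect(.5497,.1396,.1373,-.061,.061,-.061,.061,.065)],"pics/t3.png")
E
```

```text
time_s: 21.63
tcp_pos: [0.5497, 0.14, 0.2767]
tcp_rot: [3.141, -0.0, 2.898]
contact_force: [0.4, -0.0, -0.0]
opening: 0.0913
finger_force: 0.0
time_s: 22.3
tcp_pos: [0.5497, 0.14, 0.419]
tcp_rot: [3.14, 0.003, 2.898]
contact_force: [0.3, 1.3, -0.2]
opening: 0.0918
finger_force: 0.0
time_s: 22.97
tcp_pos: [0.517, -0.1397, 0.4157]
tcp_rot: [3.141, -0.002, 2.898]
contact_force: [0.9, -0.6, -0.9]
opening: 0.0914
finger_force: 0.0
time_s: 23.63
tcp_pos: [0.4871, -0.344, 0.4155]
tcp_rot: [3.141, -0.002, 2.895]
contact_force: [-0.3, 0.4, 0.8]
opening: 0.0919
finger_force: 0.0
[ 0.48707221 -0.34397491  0.41545006]
```

View pics/t3.png

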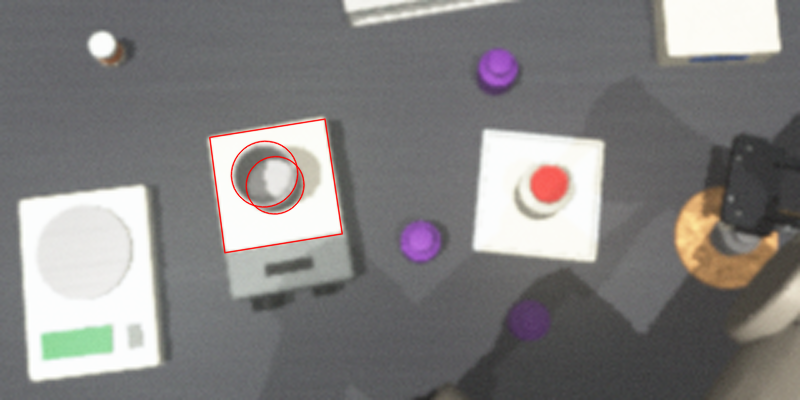

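The beaker is centred on the plate (crop 270,180) and the pan is free (84,252). Last is the weight.

```bash
python3 -m inch '[[1,0,0.0005,-0.02,0,0,0],[1,0,0,-0.035,0,0,0],[1,0,0,-0.038,0,0,0],[1,0,0,-0.038,0,0,0],[1,0,0,-0.035,0,0,0],[1,0,0,-0.025,0,0,0],[1,0,0,-0.016,0,0,0],[1,0,0,-0.005,0,0,0]]'
python3 -m inch '[[0.5,0,0,0,0,0,0],[0.5,0,0,0,0,0,0],[0.5,0,0,0,0,0,0],[0.5,0,0,0,0,0,0],[0,0,0,0,0,0,0],[0,0,0,0,0,0,0],[0,0,0,0,0,0,0],[0,0,0,0,0,0,0]]' 10
python3 -m inch '[[0,0,0,0,0,0,0],[0,0,0,0,0,0,0]]' 30
```

```text
time_s: 24.35
tcp_pos: [0.4876, -0.3395, 0.2016]
tcp_rot: [3.138, -0.005, 2.9]
contact_force: [0.0, -0.0, 0.7]
opening: 0.0921
finger_force: 0.0
time_s: 25.02
tcp_pos: [0.4877, -0.3421, 0.205]
tcp_rot: [-3.142, 0.0, 2.898]
contact_force: [-0.1, -0.1, 0.2]
opening: 0.0428
finger_force: 0.0
time_s: 25.18
tcp_pos: [0.4877, -0.3422, 0.205]
tcp_rot: [-3.141, 0.0, 2.898]
contact_force: [-0.9, -1.2, 2.0]
opening: 0.0414
finger_force: 30.0
```

```bash
python3 -m inch '[[0,0,0,0.002,0,0,0],[0,0,0,0.008,0,0,0],[0,0,0,0.02,0,0,0],[0,0,0,0.032,0,0,0],[0,0,0,0.036,0,0,0],[0,0,0,0.036,0,0,0],[0,0,0,0.028,0,0,0],[0,0,0,0.013,0,0,0]]'
python3 -m inch '[[0,0,0.008,0,0,0,0],[0,0,0.018,0,0,0,0],[0,0,0.028,0,0,0,0],[0,0,0.034,0,0,0,0],[0,0,0.036,0,0,0,0],[0,0,0.036,0,0,0,0],[0,0,0.036,0,0,0,0],[0,0,0.036,0,0,0,0]]'
python3 -m inch '[[0,0,0.036,0,0,0,0],[0,0,0.036,0,0,0,0],[0,0,0.036,0,0,0,0],[0,0,0.036,0,0,0,0],[0,0,0.036,0,0,0,0],[0,0,0.036,0,0,0,0],[0,0,0.036,0,0,0,0],[0,0,0.036,0,0,0,0]]'
```

```text
time_s: 25.85
tcp_pos: [0.4879, -0.3419, 0.3844]
tcp_rot: [-3.139, 0.005, 2.898]
contact_force: [1.3, 0.4, -5.8]
opening: 0.0413
finger_force: 30.0
time_s: 26.52
tcp_pos: [0.4866, -0.1076, 0.378]
tcp_rot: [3.141, -0.004, 2.898]
contact_force: [0.5, 0.1, -5.5]
opening: 0.0407
finger_force: 30.0
time_s: 27.18
tcp_pos: [0.4863, 0.18, 0.3781]
tcp_rot: [-3.14, -0.003, 2.898]
contact_force: [2.1, 0.3, -4.2]
opening: 0.0415
finger_force: 30.0
```

```bash
python3 -m inch '[[0,0,0.036,0,0,0,0],[0,0,0.036,0,0,0,0],[0,0,0.034,0,0,0,0],[0,-0.001,0.028,0,0,0,0],[0,0,0.018,0,0,0,0],[0,0,0.008,0,0,0,0],[0,0,0.003,0,0,0,0],[0,0,0,0,0,0,0]]'
python3 -m inch '[[0,0,0,-0.01,0,0,0],[0,0,0,-0.02,0,0,0],[0,0,0,-0.028,0,0,0],[0,0,0,-0.028,0,0,0],[0,0,0,-0.022,0,0,0],[0,0,0,-0.013,0,0,0],[0,0,0,-0.006,0,0,0],[0,0,0,-0.002,0,0,0]]'
python3 -m inch '[[0,0,0,0,0,0,0],[0,0,0,0,0,0,0],[0,0,0,0,0,0,0]]'
```

```text
time_s: 27.85
tcp_pos: [0.4862, 0.3411, 0.3784]
tcp_rot: [-3.14, -0.002, 2.899]
contact_force: [0.1, -0.4, -4.7]
opening: 0.0413
finger_force: 30.0
time_s: 28.52
tcp_pos: [0.4867, 0.3397, 0.2492]
tcp_rot: [-3.14, -0.002, 2.896]
contact_force: [0.1, -0.1, -4.9]
opening: 0.0414
finger_force: 30.0
time_s: 28.77
tcp_pos: [0.4871, 0.3409, 0.252]
tcp_rot: [3.14, 0.002, 2.898]
contact_force: [-0.2, -0.4, -5.0]
opening: 0.041
finger_force: 30.0
```

```bash
python3 -m inch '[[0,0,0,-0.002,0,0,0],[0,0,0,-0.002,0,0,0],[0,0,0,-0.002,0,0,0],[0,0,0,-0.001,0,0,0],[0,0,0,-0.001,0,0,0],[0,0,0,0,0,0,0],[0,0,0,0,0,0,0]]'
python3 -m inch '[[0,0,0,-0.0005,0,0,0],[0,0,0,-0.0005,0,0,0],[0,0,0,0,0,0,0],[0,0,0,0,0,0,0]]'
```

```text
time_s: 29.35
tcp_pos: [0.4867, 0.341, 0.2426]
tcp_rot: [3.142, -0.0, 2.898]
contact_force: [-0.1, 0.4, -4.5]
opening: 0.041
finger_force: 30.0
time_s: 29.68
tcp_pos: [0.4867, 0.341, 0.242]
tcp_rot: [3.141, 0.0, 2.898]
contact_force: [-0.4, -0.1, -3.2]
opening: 0.0413
finger_force: 30.0
```

```bash
python3 -m inch '[[0,0,0,-0.0008,0,0,0],[0,0,0,0,0,0,0],[0,0,0,0,0,0,0]]'
python3 -m inch '[[0.55,0,0,0,0,0,0],[0.55,0,0,0,0,0,0],[0.55,0,0,0,0,0,0],[0.9,0,0,0,0,0,0],[0.9,0,0,0,0,0,0],[0.9,0,0,0,0,0,0],[0.9,0,0,0,0,0,0],[0.9,0,0,0,0,0,0]]'
python3 -m inch '[[1,0,0,0.01,0,0,0],[1,0,0,0.02,0,0,0],[1,0,0,0.025,0,0,0],[1,0,0,0.03,0,0,0],[1,0,0,0.03,0,0,0],[1,0,0,0.025,0,0,0],[1,0,0,0.015,0,0,0],[1,0,0,0.005,0,0,0]]'
python3 -m inch '[[1,-0.02,0.02,0,0,0,0],[1,-0.025,0.025,0,0,0,0],[1,-0.025,0.025,0,0,0,0],[1,-0.025,0.025,0,0,0,0],[1,-0.025,0.025,0,0,0,0],[1,-0.025,0.025,0,0,0,0],[1,-0.015,0.015,0,0,0,0],[1,0,0,0,0,0,0]]'
python3 - <<'E'
from h import *
c=Cam("top")
P=(.4867,.341);B=(.5382,-.1401);K=(.5498,.14)
show(c,[circ(*P,.119,.013),circ(*P,.097,.021),circ(*P,.045,.021),circ(.4857,.3408,.045,.05),circ(*B,.117,.019),circ(*K,.15,.032)],"pics/t4.png")
E
```

```text
time_s: 29.93
tcp_pos: [0.4867, 0.341, 0.242]
tcp_rot: [3.141, 0.001, 2.898]
contact_force: [-2.8, -1.8, 5.2]
opening: 0.0415
finger_force: 30.0
time_s: 30.6
tcp_pos: [0.4867, 0.341, 0.2409]
tcp_rot: [3.142, 0.0, 2.898]
contact_force: [0.0, 0.3, -0.4]
opening: 0.0789
finger_force: 0.0
time_s: 31.27
tcp_pos: [0.4868, 0.3411, 0.4051]
tcp_rot: [3.137, 0.005, 2.898]
contact_force: [0.3, 0.8, 0.4]
opening: 0.0922
finger_force: 0.0
time_s: 31.93
tcp_pos: [0.3233, 0.5034, 0.4003]
tcp_rot: [-3.141, -0.002, 2.902]
contact_force: [0.7, -0.6, -0.1]
opening: 0.0919
finger_force: 0.0
```

View pics/t4.png

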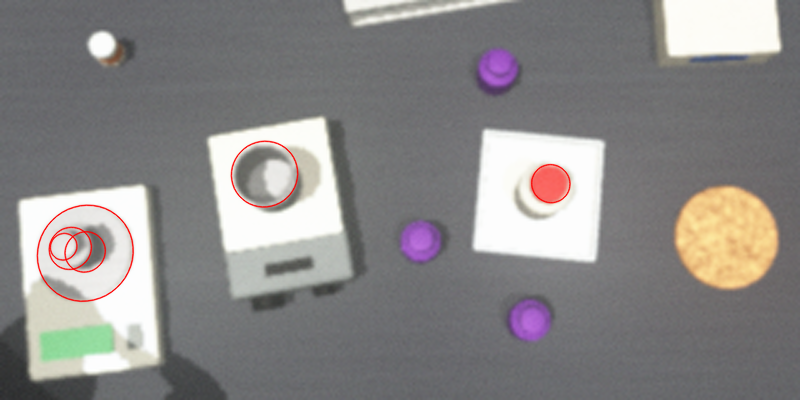

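The weight is on the pan (crop 70,248), the beaker on the plate (266,176) and the bottle in the tray (550,184). All are centred and upright, and the bystanders haven't moved.

```bash
python3 -c "
from workcell import robot
print(robot.close_job())"
```

```text
the job is handed in; nothing more can be done
None
```

The job is handed in after about 32 s of robot time: the final top view shows the bottle in the tray, the beaker on the stirrer and the weight on the balance, all upright and centred, after the weight had waited on the cork mat (no verdict was returned).

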